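# Seat the tube carrier on the mixer's locating pin

## Robot

A 6-joint arm with a two-finger parallel gripper is mounted at the origin on the work surface. World frame = base frame: x ahead of the robot, y to its left, z up, the work surface at z = 0. Lengths are in mm, angles in rad, forces in N, time in s.
With the tool pointing down it reaches from about 225 to 875 mm from the base axis. Payload 3.4 kg.
Tool frame: the origin (TCP) lies midway between the tips of the shut fingers; the grasp point (between the pads) lies 19 mm behind it; z points along the fingers, y is the line along which they close (so a half turn about z gives the same grasp; the last joint's range is limited). The gripper opens to 85 mm and grips with 20 to 120 N. Pads are 22 mm wide; open, the fingers measure 114 mm over their backs; the gripper's body (76 mm by 85 mm) begins 54 mm behind the grasp point. The pads swing forward as they close: fully open they stand 13 mm farther back than shut.
Start: joints at [-1.375, 0.276, 1.505, -0, 1.361, -0.121], TCP at [179.128, -546.421, 231.328] pointing down, gripper open.
Joint ranges: [-2.89, 2.89], [-0.75, 2.08], [0.22, 2.7], [-1.18, 4.32], [0.11, 2.71], [-2.7, 2.7]. Speed limits (rad/s): [2.57, 2.57, 3.14, 3.14, 3.14, 3.14].

## Interface

Orientations are given as a unit quaternion [x, y, z, w].
In Python, from plant import env, release, gripper_close, planner, grab_frame, order, status gives the robot as it stands. Calls block until the motion is done:
- env.goto(position, orientation): joint-space move of the TCP to a pose.
- env.move_l(position, velocity=150, orientation=None, force_limit=None): straight line of the TCP; orientation=None keeps the orientation; velocity is the mean speed in mm/s. With force_limit (N) it stops when the force on the tool has changed by that much, and returns True; else False.
- env.goto_joints(angles): joint-space move.
- release() and gripper_close(strength=None): open the fingers fully, or close them until they stop; strength is the grip in N (None keeps the last).
- env.pause(seconds).
- planner.solve_ik(position, orientation): joint angles nearest the present ones, or None.
- grab_frame(name): name is "scene" or "side" or "wrist"; returns a dict with "img" (480x640x3 uint8, red, green, blue), "K" (3x3 intrinsics, pixels), "R" (3x3) and "t" (3): a world point X has camera coordinates R X + t. Camera axes: x right, y down, z forward; pixel columns grow to the right and rows downward; lengths in mm; the calibration is good to about 2 mm. A picture is of the moment at which its call begins. There is no depth.
A pose or a line that the arm cannot do raises env.MotionError and nothing moves.
- order.job_done(): hands the job in; it is judged then, once.
Readings, each from a call of its own:
- status.get_time_s(): time.
- status.get_q(): joint angles.
- status.get_joint_velocities(): joint speeds.
- status.get_effort(): joint torques, N m.
- status.get_tool_pos(): TCP position.
- status.get_eef_rot(): TCP orientation.
- status.get_ft_force(): force on the tool from outside, world axes, zero at the start.
- status.get_torque(): the same for the moment, N m.
- status.get_opening(): opening from 0.0 (shut) to 1.0 (fully open).
- status.get_grip_force(): force on a finger pad.
Only numpy, scipy, OpenCV 4.12 (cv2) and the standard library are available. Lean on these libraries where they do the work, as an engineer would, in place of code of your own. Each camera call takes 0.05 s, during which the arm holds its last target. There are 200 camera calls.

## Task

Load the tube carrier onto the mixer the right way round (its hole end towards the deck's slot end): pick it up by its handle, rest it lightly on top of the upright pin with the hole still clear of the pin, then slide it along the slot until the hole finds the pin and the carrier drops fully home, flat on the deck and square with it, and let go. Do not force it against the pin or slam it down, and leave the tube rack, bottle and timer as they stand.

Things in the scene. Friction and masses are not known exactly. Their poses are not given: they have to be found in the camera images.
- handle (a point): Centre of the upright handle of the loose white tube carrier (0.15 to 0.31 kg, lies flat on the bench, plate 180 x 80 x 6 mm). The handle is a plain block in the plate's middle, 44 mm long (x), 14 mm thick (y), 50 mm high above the plate: pinch it across its thickness from above. This point is 31 mm above the plate's underside. Axes: x along the plate towards its hole end, z up.
- hole (a point): Centre of the carrier's round through hole at the plate's underside, 13 mm across, on the plate's centre line: 40 mm along +x from the handle's centre and 31 mm below it, 50 mm from the plate's +x end. Same axes as the handle. At the plate's other end is a low tube block, 34 x 72 x 12 mm high on the plate, 54 to 88 mm behind the handle's centre.
- mixer: Fixed white bench mixer with a flat grey deck on top, 240 mm long (x), 130 mm wide (y), 60 mm high; origin at the centre of its underside, z up. The dark slot is in the +x half of the deck. The carrier belongs on the deck with its x along this x; it lies flat there only with its hole over the pin. While the pin still props it up, carrier against mixer or pin must stay under 30 N; never slam it down.
- slot_mid (a point): Middle of the 56 mm long slot, at the deck's top surface, 40 mm from the deck's centre; axes as the mixer's. A steel pin, 10 mm across, with a bevelled top 9 mm above the deck, is clamped upright in the slot: on its centre line (y = 0 here) but anywhere from -20 to +20 mm along x; its place is not measured. Away from the hole it props the carrier's plate up.
- tube_rack: Bystander: white rack 120 x 100 mm with orange-capped tubes, 92 mm high in all, standing loose; origin at the centre of its underside.
- reagent: Bystander: white bottle, 64 mm across, 130 mm high, red cap, standing loose; origin at the centre of its underside.
- timer: Bystander: small green lab timer, 70 x 75 x 18 mm, lying loose; origin at the centre of its underside.

How it is judged (in metres and radians):
On the way, in this order (a step that is already met when the one before it is completed fails the run):
1. the carrier is lifted clear of the bench (height (world z) of hole above 0.06 m), for 0.1 s.
2. the carrier rests on the pin, propped up above the deck, its hole near the slot but not over the pin (contact force between carrier and mixer above 0.3 N and z of hole in the frame of slot_mid above 0.005 m and horizontal distance between hole and slot_mid below 0.07 m), for 0.2 s.
At the end, for the whole second after the job is handed in: The carrier lies released and at rest, flat on the mixer's deck (underside within 2.5 mm of it, tilt under 0.03 rad), its hole over the pin (within 4 mm of the slot's centre line and 23 mm of its middle), handle on the deck's side of the slot, within 0.14 rad (8 degrees) of square with the deck (z of hole in the frame of slot_mid between -0.003 and 0.0025 m and angle between hole's own z axis and vertical below 0.03 rad and x of hole in the frame of slot_mid between -0.023 and 0.023 m and y of hole in the frame of slot_mid between -0.004 and 0.004 m and x of handle in the frame of slot_mid below 0 m and angle between the x axis of hole and the x axis of slot_mid, either way round below 0.14 rad and linear speed of carrier below 0.01 m/s); the robot touches nothing.
It fails at once if the carrier is forced with more than 30 N against the pin or mixer while not yet down on the deck (hole over 2.5 mm above it) (contact force between carrier and mixer above 30 N and z of hole in the frame of slot_mid above 0.0025 m).
It fails at once if the carrier is slammed or rammed against the mixer with more than 150 N (contact force between carrier and mixer above 150 N).
It fails at once if a bystander is displaced by more than 20 mm (distance of any of tube_rack, reagent, timer from where it was at the start of the episode above 0.02 m).
It also fails if it takes over 72 s, if anything falls off the work surface, if the arm or the gripper's body presses on something with over 40 N, if the wrist force passes 120 N, or if a joint passes its speed limit or range.

## Working session

There is one attempt and no reset: what is moved stays moved. The work goes in short steps, each a Python script; the robot and the scene stay as the last script left them, time stands still between calls to the robot, and variables do not carry over. Pictures are saved under pics/ and viewed, at most 10 in all, crops included, and the job is handed in when it is done.

```bash
mkdir -p pics; ls; python3 - <<'E'
from plant import *
import cv2,numpy as np
for n in("scene","side"):
    f=grab_frame(n); cv2.imwrite(f"pics/{n}0.png",f["img"][:,:,::-1]); np.savez(f"pics/{n}0.npz",**f)
    print(n,f["K"].tolist(),np.round(-f["R"].T@f["t"]))
print(status.get_time_s(),status.get_eef_rot())
E
```

```text
pics
scene [[564.3756534615603, 0.0, 326.43737448378306], [0.0, 564.3756534615603, 238.1248807418068], [0.0, 0.0, 1.0]] [1163.  688. 1074.]
side [[468.026657451256, 0.0, 322.18554137822076], [0.0, 468.026657451256, 246.31666498203435], [0.0, 0.0, 1.0]] [ 511. 1073.  675.]
0.1 [ 9.87482195e-01  1.57728315e-01 -3.40180204e-05 -8.31478763e-04]
```

View pics/scene0.png

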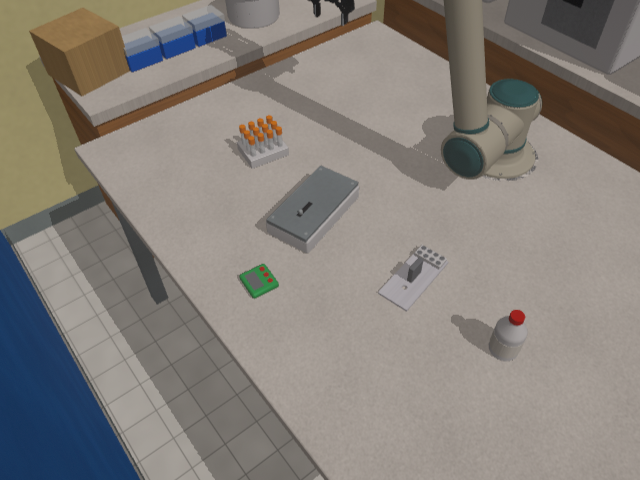

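View pics/side0.png

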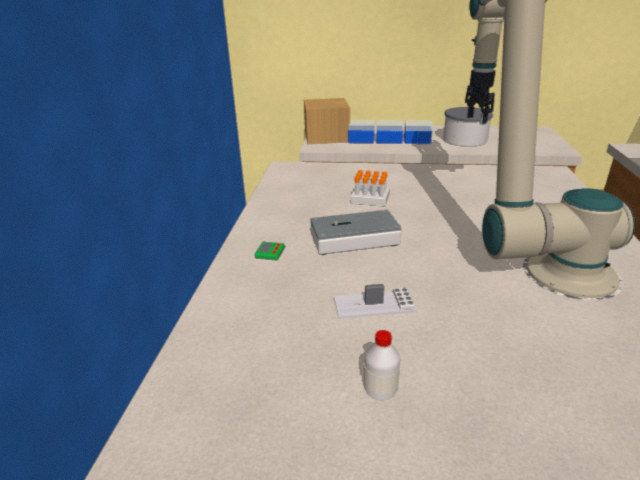

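The scene view shows the carrier with its handle at about (414,269) and its hole end at lower left. It also shows the mixer with its slot at about (305,209), the rack at top, the timer at (259,281) and the bottle at (507,335). Next I'll get rough positions, then take wrist views from above.

```bash
cat > h.py <<'E'
from plant import *
import cv2,numpy as np
from scipy.spatial.transform import Rotation as Ro
def ray(f,uv,z):
    c=-f["R"].T@f["t"]; d=f["R"].T@np.linalg.inv(f["K"])@[*uv,1]
    return c+d*(z-c[2])/d[2]
def proj(f,X):
    p=f["K"]@(f["R"]@np.asarray(X,float)+f["t"]); return p[:2]/p[2]
def down(yaw):  # tool y axis (closing) perpendicular to yaw; tool x along yaw
    return (Ro.from_euler('z',yaw)*Ro.from_euler('x',np.pi)).as_quat()
def shot(name,n="wrist"):
    f=grab_frame(n); cv2.imwrite(f"pics/{name}.png",f["img"][:,:,::-1]); np.savez(f"pics/{name}.npz",**f); return f
E
python3 - <<'E'
from h import *
s=np.load("pics/scene0.npz"); d=np.load("pics/side0.npz")
for n,f,uv,z in [("handle",s,(414,269),31),("handle",d,(374,294),31),("plateA",s,(395,300),6),("plateB",s,(432,252),15),("hole",s,(405,287),6),("hole",d,(357,303),6),
 ("slotA",s,(299,213),62),("slotB",s,(312,203),62),("slotA",d,(333,224),62),("slotB",d,(350,223),62),
 ("deck1",s,(322,167),60),("deck2",s,(358,183),60),("deck3",s,(307,241),60),("deck4",s,(268,210),60),("bottle",s,(507,345),60),("rack",s,(263,150),20),("timer",s,(259,281),18)]: print(n,np.round(ray(f,uv,z)))
f=grab_frame("wrist"); print(np.round(-f["R"].T@f["t"]-status.get_tool_pos()),f["R"].round(2).tolist(),f["K"][0,0])
E
```

```text
handle [502. 171.  31.]
handle [500. 178.  31.]
plateA [584. 196.   6.]
plateB [421. 153.  15.]
hole [540. 184.   6.]
hole [539. 183.   6.]
slotA [ 621. -119.   62.]
slotB [ 574. -126.   62.]
slotA [ 622. -109.   62.]
slotB [ 574. -119.   62.]
deck1 [ 470. -219.   60.]
deck2 [ 435. -110.   60.]
deck3 [660. -34.  60.]
deck4 [ 674. -177.   60.]
bottle [511. 446.  60.]
rack [ 529. -419.   20.]
timer [801. -36.  18.]
[ 77.  25. 144.] [[0.31, -0.95, -0.0], [-0.9, -0.3, 0.31], [-0.3, -0.1, -0.95]] 421.7068040677182
```

```bash
python3 - <<'E'
from h import *
env.goto([625,-118,300],down(.25)); env.pause(.2); shot("mix")
env.goto([555,188,300],down(.25)); env.pause(.2); shot("car")
a=np.vstack([cv2.imread("pics/mix.png")]); print(status.get_time_s(),status.get_tool_pos(),status.get_q())
E
```

```text
4.075 [555.55168614 186.93443051 299.84619019] [ 2.06023750e-01  2.64042122e-01  1.35426297e+00 -1.85948744e-04
  1.52343709e+00  1.52856870e+00]
```

View pics/mix.png

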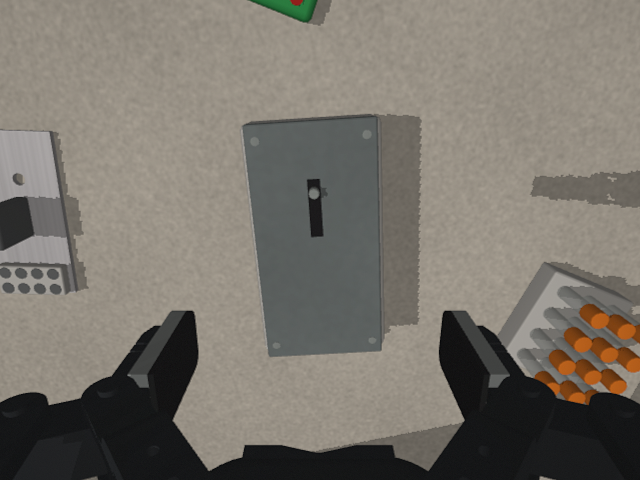

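View pics/car.png

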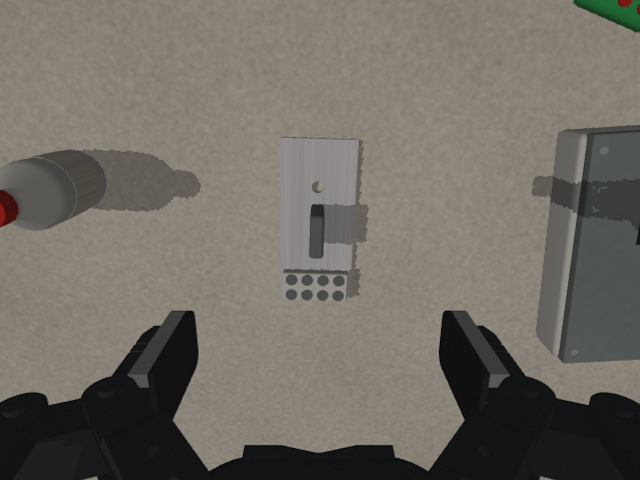

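The wrist view of the mixer shows deck corners near (244,125), (378,116), (381,350) and (268,356), the slot from (313,180) to (317,236), and the pin top at (314,193). The carrier view shows plate far corners at (281,138) and (358,140), the hole at (318,187), and the handle top spanning about (311..324, 217..258). I'll refine these with segmentation.

```bash
python3 - <<'E'
from h import *
def rect(f,mask,z,name):
    cs,_=cv2.findContours(mask.astype(np.uint8),cv2.RETR_EXTERNAL,cv2.CHAIN_APPROX_NONE)
    c=max(cs,key=cv2.contourArea)[:,0]
    P=np.array([ray(f,p,z)[:2] for p in c],np.float32); r=cv2.minAreaRect(P); print(name,np.round(r[0],1),np.round(r[1],1),round(r[2],1),'px',c.min(0),c.max(0))
    return r
def win(m,x0,x1,y0,y1):
    w=np.zeros_like(m); w[y0:y1,x0:x1]=m[y0:y1,x0:x1]; return w
f=np.load("pics/mix.npz"); I=f["img"].astype(int); R,G,B=I[...,0],I[...,1],I[...,2]
print(I[240,270],I[240,360],I[210,315],I[193,314],I[80,300],I[200,400])
rect(f,win(B-R>4,230,400,100,370),60,"deck")
rect(f,win(I.sum(2)<120,300,330,170,245),60,"slot")
for n,uv in[("screw",(254.5,141.5)),("screw",(367,134)),("screw",(276.5,346)),("screw",(372.5,341)),("slotend",(313,179.5)),("slotend",(317,237))]: print(n,ray(f,uv,60).round(1))
print("pin",ray(f,(314,193),69).round(1))
print("carrier hole from mix",ray(f,(18,179),6).round(1))
f=np.load("pics/car.npz"); I=f["img"].astype(int); R,G,B=I[...,0],I[...,1],I[...,2]
print(I[160,300],I[240,317],I[209,317],I[160,220],I[285,285])
rect(f,win(B-R>-6,270,362,130,310),6,"plate")
for n,uv,z in[("hole",(318,187),4),("c1",(280.5,138),6),("c2",(358.5,140),6),("b1",(283.5,270.5),18),("b2",(349.5,272),18),("b3",(284,300),18),("b4",(346,301),18),("h",(311.5,217),56),("h",(323.5,217),56),("h",(310,258),56),("h",(323.5,258),56)]: print(n,ray(f,uv,z).round(1))
w=np.hstack([cv2.resize(cv2.imread("pics/car.png")[130:310,260:370],None,fx=3.3,fy=3.3,interpolation=2),cv2.resize(cv2.imread("pics/mix.png")[160:250,287:342],None,fx=6.6,fy=6.6,interpolation=2)]); cv2.imwrite("pics/crop.png",w)
E
```

```text
[89 93 91] [92 98 96] [27 27 27] [119 123 118] [152 144 133] [109 104  96]
deck [ 580.4 -148.5] [2.8 1.4] 58.0 px [335 236] [338 238]
slot [ 596.8 -123.3] [42.7 11.1] 17.3 px [309 192] [322 236]
screw [649.2 -54.   60. ]
screw [ 680.3 -149.8   60. ]
screw [ 447.4 -118.8   60. ]
screw [ 478.  -214.9   60. ]
slotend [ 628.7 -113.1   60. ]
slotend [ 575.3 -130.4   60. ]
pin [ 618.6 -116.7   69. ]
carrier hole from mix [542.6 185.3   6. ]
[138 135 134] [74 75 75] [40 40 40] [137 130 120] [145 142 136]
plate [504.5 175.3] [180.   79.7] 12.4 px [280 137] [358 298]
hole [542.2 183.3   4. ]
c1 [582.5 232.9   6. ]
c2 [600.  155.3   6. ]
b1 [445.6 197.9  18. ]
b2 [461.6 127.3  18. ]
b3 [410.7 189.4  18. ]
b4 [426.5 121.6  18. ]
h [523.2 184.9  56. ]
h [526.  173.8  56. ]
h [481.9 176.2  56. ]
h [485.2 163.3  56. ]
```

View pics/crop.png

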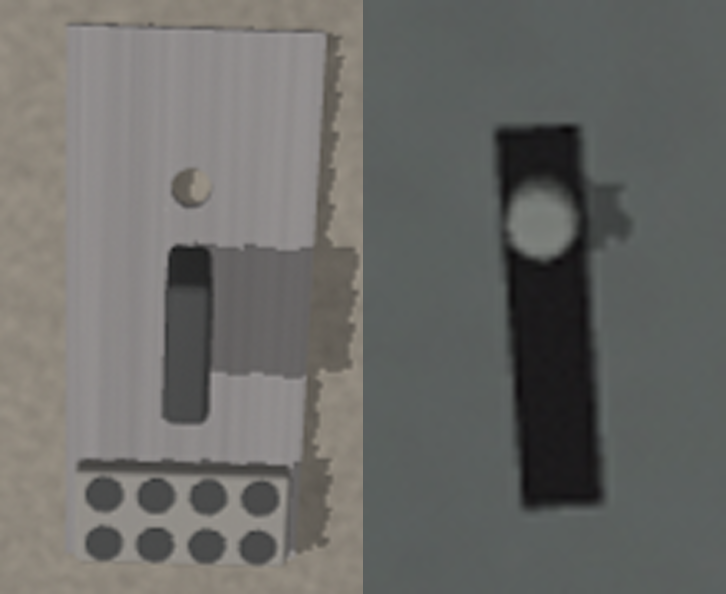

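The crop confirms the hole, handle top and pin: the pin sits near the far end of the slot, at about +17 mm. The carrier yaw is about 12.5° and the mixer yaw about 17.9°. Now I'll grasp and lift.

```bash
python3 - <<'E'
from h import *
q=down(.219); p=[504.4,174.8]
env.goto([*p,130],q); env.pause(.2); print(status.get_tool_pos(),Ro.from_quat(status.get_eef_rot()).as_matrix()[:,0])
hit=env.move_l([*p,17],80,q,force_limit=15); print(hit,status.get_tool_pos(),status.get_ft_force())
gripper_close(60); env.pause(.3); print(status.get_opening(),status.get_grip_force(),status.get_tool_pos())
print(env.move_l([*p,30],40),status.get_ft_force())
env.move_l([*p,160],120); env.pause(.2); print(status.get_ft_force(),status.get_torque(),status.get_opening(),status.get_time_s())
shot("held")
E
```

```text
[506.51190529 175.21620291 131.80019041] [0.97611386 0.21721515 0.00439522]
False [504.83617419 174.90285657  17.47613712] [-0.39933456  0.35172248  0.00137132]
0.15691468445510381 59.06642138957977 [504.65986961 174.86582418  17.1907369 ]
False [-0.12606425  0.36501077 -1.89566078]
[-0.01491119  0.42710585 -1.55141667] [-0.02401473 -0.04378297 -0.0472609 ] 0.15164803976364186 9.4417
```

View pics/held.png

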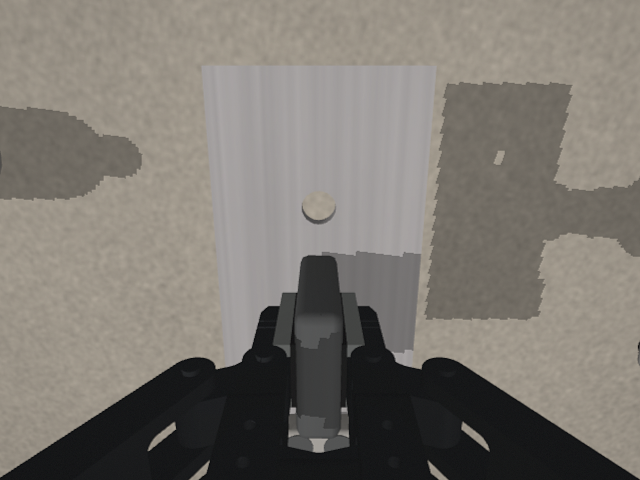

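The held view shows the carrier level and gripped, with the hole at (319,207) and the plate's front edge running from (202,67) to (436,66).

```bash
cat >> h.py <<'E'
MY=np.radians(17.9); SM=np.array([602.0,-121.9]); EX=np.array([np.cos(MY),np.sin(MY)]); EY=np.array([-EX[1],EX[0]])
def slot(p): d=np.asarray(p)[:2]-SM; return np.array([d@EX,d@EY])
def holepos():  # hole centre from tool pose, slot frame
    R=Ro.from_quat(status.get_eef_rot()).as_matrix(); return slot(np.array(status.get_tool_pos())+R@HT)
HT=np.array([40.,0,17])
E
python3 - <<'E'
from h import *
f=np.load("pics/held.npz"); zt=status.get_tool_pos()[2]-17.2+6; p=np.array(status.get_tool_pos()); R=Ro.from_quat(status.get_eef_rot()).as_matrix()
print(p)
for n,uv in[("hole",(319,206)),("c1",(202,67)),("c2",(436,66)),("side",(213,250)),("side2",(421,250))]: print(n,(R.T@(ray(f,uv,zt)-p)).round(1))
q=down(MY+.0)
t=SM+EX*(-5-40)
env.goto([*t,190],q); env.move_l([*t,100],60,q); env.pause(.4)
print(status.get_tool_pos(),holepos(),R[:,0],status.get_ft_force(),status.get_time_s()); shot("hover")
E
```

```text
[504.12984719 174.75120909 159.42813551]
hole [40.   0.5 11.2]
c1 [ 89.2 -39.6  11.1]
c2 [89.5 40.5 11.1]
side [ 22.2 -41.1  11.2]
side2 [22.2 40.5 11.2]
[ 559.21776267 -135.75015054  100.072072  ] [-4.9662826  -0.03245672] [ 0.97611892  0.21723369 -0.00117026] [-0.6239842   0.54545557 -1.97792602] 12.75
```

View pics/hover.png

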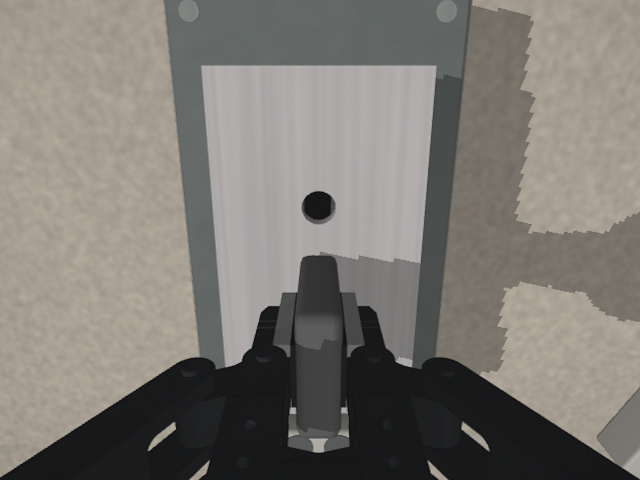

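The hover view shows the far screws at (189,11) and (447,11), so their midpoint is at 318. The hole is at (318,207) and shows the dark slot, so the carrier is square and centred. Next I'll lower it lightly onto the pin.

```bash
python3 - <<'E'
from h import *
q=down(MY); t=SM+EX*(-5-40)
f=np.load("pics/hover.npz"); print([slot(ray(f,u,60)).round(1) for u in((189,11),(447,11))])
f0=np.array(status.get_ft_force())
env.move_l([*t,90],30,q); env.pause(.2); f0=np.array(status.get_ft_force()); print(f0,status.get_tool_pos())
hit=env.move_l([*t,80],6,q,force_limit=2.0)
for _ in range(3):
    print(hit,np.array(status.get_tool_pos()).round(2),(np.array(status.get_ft_force())-f0).round(2),np.round(status.get_torque(),3)); env.pause(.15)
print(status.get_time_s())
E
```

```text
[array([66.4, 50.4]), array([ 66.4, -50.8])]
[-0.05355524 -0.23880656 -1.18643693] [ 559.31082712 -135.77815091   90.13796351]
True [ 559.05 -135.74   85.88] [-0.49  0.22  5.47] [ 0.039 -0.216 -0.014]
True [ 558.98 -135.76   85.81] [-1.14 -0.01  7.05] [ 0.073 -0.301 -0.035]
True [ 559.   -135.79   85.81] [0.1  0.15 7.99] [ 0.062 -0.302 -0.103]
14.775
```

```bash
python3 - <<'E'
from h import *
q=down(MY); f0=np.array([-.05,-.24,-1.19]); z=85.95
for x in [-5,-3,-1,1,3,5,7,9,10.5,12,13,14,15,16,17,18,19,20]:
    t=SM+EX*(x-40)
    h=env.move_l([*t,z],10,q,force_limit=10)
    env.pause(.1); F=np.array(status.get_ft_force())-f0; 
    print(x,round(z,2),h,holepos().round(1),round(status.get_tool_pos()[2],2),(F[:2]@EX).round(1),(F[:2]@EY).round(1),F[2].round(1),np.round(status.get_torque(),2))
    if h or abs(F[:2]@EX)>6: break
    if x>=9 and F[2]<1: break
    if F[2]>8: z+=.2
    elif F[2]<3: z-=.2
print(status.get_time_s()); shot("slide")
E
```

```text
-5 85.95 False [-5.1  0. ] 85.96 -1.0 0.1 3.8 [ 0.05 -0.12  0.02]
-3 85.95 False [-3.9  0.1] 86.04 -3.3 0.3 5.9 [-0.11  0.2  -0.  ]
-1 85.95 False [-2.   0.1] 86.05 -3.6 -0.2 6.3 [-0.09  0.24 -0.07]
1 85.95 False [0.  0.2] 86.02 -3.1 0.3 6.1 [-0.09  0.24 -0.04]
3 85.95 False [2.  0.2] 86.04 -3.5 -0.3 7.0 [-0.1   0.28  0.  ]
5 85.95 False [4.  0.2] 86.09 -3.3 -0.7 5.9 [-0.1   0.29 -0.02]
7 85.95 False [5.9 0.2] 86.09 -3.5 0.6 7.4 [-0.09  0.31 -0.03]
9 85.95 False [7.9 0.2] 86.07 -3.3 0.9 7.4 [-0.15  0.37 -0.06]
10.5 85.95 False [9.4 0.2] 86.08 -4.3 -0.2 6.6 [-0.06  0.31 -0.03]
12 85.95 False [10.9  0.2] 86.02 -3.7 0.8 6.6 [-0.09  0.35  0.02]
13 85.95 False [11.9  0.2] 86.0 -2.4 -1.0 6.2 [-0.1   0.31 -0.02]
14 85.95 False [13.   0.2] 85.88 -4.2 1.1 5.7 [-0.16  0.46  0.01]
15 85.95 False [15.2  0.3] 85.21 0.4 0.6 0.3 [ 0.05 -0.04  0.  ]
20.175
```

Vertical force vanished at x ≈ 15, so the hole has found the pin. I'll centre it, then lower under guard.

```bash
python3 - <<'E'
from h import *
q=down(MY); f0=np.array([-.05,-.24,-1.19])
def rep(n,h):
    env.pause(.15); F=np.array(status.get_ft_force())-f0
    print(n,h,holepos().round(1),round(status.get_tool_pos()[2],2),(F[:2]@EX).round(1),(F[:2]@EY).round(1),F[2].round(1)); return F
for x in (16,16.7): F=rep(x,env.move_l([*(SM+EX*(x-40)),85.3],8,q,force_limit=6))
z=85.3
while z>76.5:
    z-=1.2
    h=env.move_l([*(SM+EX*(x-40)),z],10,q,force_limit=8); F=rep(round(z,1),h)
    if F[2]>4 or h: break
    fx=F[:2]@EX
    if abs(fx)>2: x+=np.sign(fx)*.4
print(status.get_time_s(),x); shot("down")
E
```

```text
16 False [16.  0.] 85.22 -0.0 1.6 -0.8
16.7 False [16.7 -0. ] 85.32 0.9 -0.2 -0.4
84.1 False [16.7 -0. ] 84.09 0.9 0.5 -1.0
82.9 False [16.7  0. ] 82.91 -0.2 0.5 -0.6
81.7 False [16.7 -0. ] 81.7 0.4 0.6 -0.4
80.5 False [16.7 -0. ] 80.51 -0.0 0.2 -0.6
79.3 False [16.7 -0. ] 79.3 -0.2 0.5 0.7
78.1 False [16.7 -0. ] 78.09 -0.8 0.1 -0.5
76.9 False [16.9 -0.2] 77.18 -1.3 -0.8 2.4
75.7 True [17.  -0.2] 77.17 -0.2 -0.4 5.7
24.35 16.7
```

Seated on the deck: TCP z is 77.2 and the underside is at about 60. Now I'll release, retreat and check.

```bash
python3 - <<'E'
from h import *
q=down(MY); p=np.array(status.get_tool_pos())
env.move_l([p[0],p[1],77.2],10,q); env.pause(.2); print(status.get_ft_force())
release(); env.pause(.3); print(status.get_opening())
env.move_l([p[0],p[1],220],80,q); env.move_l([p[0]+40*EX[0],p[1]+40*EX[1],300],150,q); env.pause(.5); f=shot("final"); shot("final_side","side")
print(status.get_time_s())
cv2.imwrite("pics/fin2.png",np.hstack([cv2.imread("pics/final.png")[0:400,150:500],cv2.resize(cv2.imread("pics/final_side.png")[190:290,290:400],None,fx=4,fy=4)]))
E
```

```text
[-0.61314234 -0.33179976  2.91970858]
0.9970185377513808
29.125
```

View pics/fin2.png

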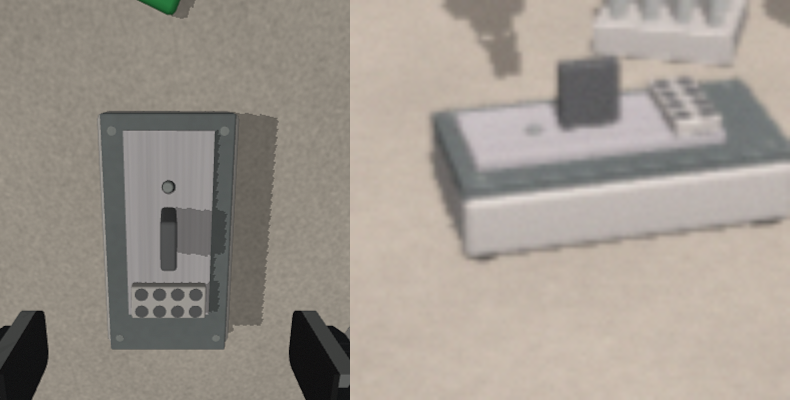

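The final view shows the carrier flat and square on the deck, with the pin visible inside the hole at crop position (168,187) and the gripper clear.

```bash
python3 -c "
from plant import *
print(order.job_done())"
```

```text
the job is handed in; nothing more can be done
None
```

The carrier sits flat and square on the mixer deck with its hole over the pin and the gripper clear; the job was handed in at about 29 s of the 72 s allowed, and no verdict came back.

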